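# Prop the drop leaf and load a round blank into its V-stop

### The arm

A 7-joint arm with a two-finger parallel gripper is mounted at the origin on the work surface. World frame = base frame: x ahead of the robot, y to its left, z up, the work surface at z = 0. Lengths are in m, angles in rad, forces in N, time in s.
With the tool pointing down it reaches from about 0.375 to 0.925 m from the base axis. Payload 3.1 kg.
Tool frame: the origin (TCP) lies between the finger pads; the fingertips stand 19 mm ahead of it and the grasp point (between the pads) is the TCP; z points along the fingers, y is the direction in which the jaws open and shut (so a half turn about z gives the same grasp; the last joint's range is limited). The gripper opens to 85 mm and grips with 20 to 120 N. Pads are 22 mm wide; open, the fingers measure 114 mm over their backs; the gripper's body (76 mm by 85 mm) begins 54 mm behind the grasp point. The pads swing forward as they close: fully open they stand 13 mm farther back than shut.
Start: joints at [-1.328, 0.383, 0.044, 1.598, -0.018, 1.161, -0.05], TCP at [0.217, 0.613, 0.25] pointing down, gripper open.
Joint ranges: [-2.61, 2.61], [-0.41, 2.15], [-1.48, 1.57], [0, 2.5], [-1.57, 4.71], [0.05, 1.97], [-2.85, 2.85]. Speed limits (rad/s): [2.79, 2.79, 3.14, 3.14, 3.14, 3.14, 3.14].

### API

Orientations are given as a unit quaternion [x, y, z, w].
In Python, from bench import move_ptp, movel, move_j, move_gripper, pause, inverse_kinematics, read_camera, camera_params, MotionError, sign_off, look_for, tip_of, read_time_s, read_qpos, read_joint_vel, read_effort, read_eef_pos, read_tcp_rot, read_ft_force, read_ft_torque, read_finger_gap gives the robot as it stands. Calls block until the motion is done:
- move_ptp(position, orientation): joint-space move of the TCP to a pose.
- movel(position, orientation=None, speed=0.15): straight line of the TCP; orientation=None keeps the orientation; speed is the mean speed in m/s.
- move_j(angles): joint-space move.
- move_gripper(opening, effort=None): finger opening in m; effort is the grip in N (None keeps the last); returns when the fingers have stopped.
- pause(seconds).
- inverse_kinematics(position, orientation): joint angles nearest the present ones, or None.
- read_camera(name): name is "scene" or "top" or "wrist"; returns the picture (420x560x3 uint8, red, green, blue); there is no depth.
- camera_params(name): a dict with "K" (3x3 intrinsics, pixels), "camera_from_world" (4x4, takes a point from world to camera coordinates). Camera axes: x right, y down, z forward; pixel columns grow to the right and rows downward; lengths in m; the calibration is good to about 2 mm. A picture is of the moment at which its call begins: read the wrist's pose just before it. camera_params takes no time and is no camera call; for the wrist camera it gives the pose at the moment of the call.
A pose or a line that the arm cannot do raises MotionError and nothing moves.
- sign_off(): hands the job in, once; it reports no verdict.
Trained networks look in the newest picture that a camera, given by its name, has taken for a name from the list of things; names that differ only in an ending like _2 or _b are one class to them, and where a whole thing is asked for, a point or a joint stands for the part that bears it (a point fixed in the world has none). Each returns a list of dicts, best first, with "confidence" (0 to 1); they miss things now and then, are a little off and sometimes report something else, mostly with a low value. They report only what shows in the picture. A call takes as long as a camera call. They do not tell look-alikes from the thing itself.
- look_for(camera, name): "at" ([column, row] in pixels, amid what is visible of it).
- tip_of(camera, name): "at" ([column, row] in pixels: a listed point, or the origin of a listed thing).
Readings, each from a call of its own:
- read_time_s(): time.
- read_qpos(): joint angles.
- read_joint_vel(): joint speeds.
- read_effort(): joint torques, N m.
- read_eef_pos(): TCP position.
- read_tcp_rot(): TCP orientation.
- read_ft_force(): force on the tool from outside, world axes, zero at the start.
- read_ft_torque(): the same for the moment, N m.
- read_finger_gap(): finger opening in m.
Only numpy, scipy, OpenCV 4.12 (cv2) and the standard library are available. Lean on these libraries where they do the work, as an engineer would, in place of code of your own. Each camera call takes 0.05 s, during which the arm holds its last target. There are 200 camera calls.

### The job

Set up the drop-leaf boring jig and load it: swing the red prop leg up past its over-centre point so that it locks, fold the leaf down so that it rests level on the leg, then slide the standing round blank off the bed, across the leaf and into the V-stop until it sits centred against both faces. Finally swing the blue gate fully shut behind the blank. Keep the blank upright and leave the glue bottle, screwdriver and offcut where they are.

Things in the scene. Friction and masses are not known exactly. Their poses are not given: they have to be found in the camera images.
- jig: Fixed plywood jig on the bench, origin on the bench; jig y along it, x across it (z up). Level bed 160 mm wide, y -217 to -2 mm, top 150 mm high. Leaf hinge along x at y 0, height 150 mm. Prop leg's pivot along x at y 140 mm, height 30 mm. Base board 18 mm thick, 170 mm wide, y -220 to 250 mm. Position and yaw vary.
- leaf (a joint): Plywood leaf, 150 wide, 190 long, 18 mm thick; rad: 0 = level, flush with the bed, pointing to jig +y; pi/2 = upright. Starts folded up, leaning over the bed (1.68 to 1.85). Hinge friction 0.2 N m holds it near upright; pushed over below about 1.0 it sinks by itself, damped, in 1 to 3 s onto the leg's tip (to -0.7 if nothing holds it). The locked leg holds it level.
- leg (a joint): Red prop leg, bar 50 x 10 mm; rad: 0 = folded, pointing to jig +y, 35 degrees above level; it swings up and in towards the leaf hinge (elevation 0.611 + angle). A spring drives it back to 0 below about 0.8 and on to its lock stop at 1.10 (8 degrees past upright) beyond. Push it by the outer side of its tip, under 10 N; the leaf must be up to leave room.
- leg_tip (a point): Axis of the black rubber cross-bar (radius 8 mm, 56 mm wide along jig x) at the prop leg's end, mid-width, 94 mm from the leg's pivot. A dark steel cheek plate, 74 mm high, stands by the pivot at jig x 39 to 45 mm, y 128 to 158 mm, with the spring strut between it and the leg.
- leaf_edge (a point): On the flat top of the aluminium V-stop's back at the leaf's outer end: 39.5 mm above the leaf's upper face, 185 mm from the hinge, mid-width. While the leaf is up, this flat (80 mm wide) faces the bed and can be pushed to fold the leaf over. Axes of the leaf: y from hinge to outer end, z its upward normal.
- v_seat (a point): The blank's centre when seated: 120 mm from the leaf's hinge, mid-width, 40 mm above the leaf's upper face. The V-stop has two aluminium faces, 40 mm high, at 45 degrees either side of the leaf's y axis, open towards the hinge (mouth 80 mm wide). Axes of the leaf.
- gate (a joint): Blue gate bar, 8 to 21 mm above the leaf, 12 mm wide, 72 mm long from its pivot (leaf x +60 mm, 82.5 mm from the hinge); rad: 0 = open, pointing to the leaf's hinge along its +x side; swings clockwise from above; pi/2 = shut, across behind the seated blank, 1 to 2 mm clear of it. It stays where left (friction 0.08 N m).
- gate_post (a point): The red upright post on the gate's free end, 18 mm diameter, from 20 to 50 mm above the leaf, 65 mm from the gate's pivot; this point is on its axis about 35 mm above the leaf.
- blank_center (a point): Centre of the round wooden blank, 60 mm diameter, 80 mm high, 0.17 to 0.31 kg, standing upright on the bed; z is its axis.
- glue_center (a point): Middle of the yellow glue bottle, 60 mm diameter, 160 mm high, standing on the bench; leave alone.
- driver: Red-handled screwdriver, 200 mm long, lying on the bench along its x; leave alone.
- offcut_center (a point): Centre of a pale wood offcut 60 x 140 x 45 mm (x, y, z) lying on the bench; leave alone.
There are look-alikes about, which are no part of the job. What is meant by the part that bears blank_center is not green, orange or yellow, and is the smaller of those in its own colour.

How it is judged:
By the outcome, as a careful person would: the job done as asked, in the order asked, and still so for the second after the job is handed in, with the robot touching nothing.
It also fails if it takes over 72 s, if anything falls off the work surface, if the arm or the gripper's body presses on something with over 40 N, if the wrist force passes 120 N, or if a joint passes its speed limit or range.

## Working session

There is one attempt and no reset: what is moved stays moved. The work goes in short steps, each a Python script; the robot and the scene stay as the last script left them, time stands still between calls to the robot, and variables do not carry over. Pictures are saved under pics/ and viewed, about 8 in all and at most 12, crops included, and the job is handed in when it is done.

```bash
mkdir -p pics; ls; cat > h.py <<'E'
import numpy as np, cv2
from bench import *
def cam(n):
    p=camera_params(n); return np.array(p["K"]),np.array(p["camera_from_world"])
def proj(n,P):
    K,T=cam(n); P=np.atleast_2d(P); c=P@T[:3,:3].T+T[:3,3]; q=c@K.T; return q[:,:2]/q[:,2:]
def ray(n,px):
    K,T=cam(n); d=T[:3,:3].T@np.linalg.solve(K,[px[0],px[1],1.]); o=-T[:3,:3].T@T[:3,3]; return o,d
def atz(n,px,z):
    o,d=ray(n,px); return o+d*(z-o[2])/d[2]
def tri(a,b):
    A=0;B=0
    for n,px in (a,b):
        o,d=ray(n,px); d=d/np.linalg.norm(d); M=np.eye(3)-np.outer(d,d); A=A+M;B=B+M@o
    return np.linalg.solve(A,B)
def save(n,name): 
    im=read_camera(n); cv2.imwrite('pics/'+name,im[:,:,::-1]); return im
E
python3 - <<'E'
from h import *
ims=[save(n,n+'0.png') for n in ('scene','top')]
cv2.imwrite('pics/both.png',cv2.resize(np.hstack(ims),None,fx=.71,fy=.71)[:,:,::-1])
for n in ('scene','top'):
    K,T=cam(n); print(n,(-T[:3,:3].T@T[:3,3]).round(3),T[2,:3].round(2),K[0,0])
    for t in ('jig','leg_tip','leaf_edge','v_seat','gate_post','blank_center','glue_center','driver','offcut_center'):
        print(t,[(np.round(d['at']).tolist(),round(d['confidence'],2)) for d in tip_of(n,t)])
print(read_time_s())
E
```

```text
pics
scene [ 1.397 -0.334  1.322] [-0.58  0.2  -0.79] 522.6555857128398
jig [([300.0, 237.0], 0.82), ([277.0, 174.0], 0.46)]
leg_tip [([367.0, 200.0], 0.6)]
leaf_edge [([280.0, 171.0], 0.69), ([297.0, 238.0], 0.22)]
v_seat [([285.0, 183.0], 0.7)]
gate_post [([298.0, 218.0], 0.46)]
blank_center [([203.0, 242.0], 0.87), ([226.0, 207.0], 0.75), ([278.0, 286.0], 0.67), ([256.0, 195.0], 0.66), ([256.0, 210.0], 0.6)]
glue_center [([151.0, 211.0], 0.98), ([257.0, 208.0], 0.46)]
driver [([393.0, 188.0], 0.57)]
offcut_center [([145.0, 279.0], 0.6), ([366.0, 199.0], 0.22)]
top [ 0.421 -0.031  1.363] [ 0.1  0.  -1. ] 484.693124701796
jig [([262.0, 214.0], 0.64)]
leg_tip []
leaf_edge [([284.0, 201.0], 0.59), ([178.0, 215.0], 0.46)]
v_seat []
gate_post []
blank_center [([306.0, 152.0], 0.71), ([369.0, 218.0], 0.65), ([313.0, 208.0], 0.58)]
glue_center [([415.0, 279.0], 0.58)]
driver [([134.0, 247.0], 0.61)]
offcut_center [([431.0, 208.0], 0.87)]
1.0
```

View pics/scene0.png

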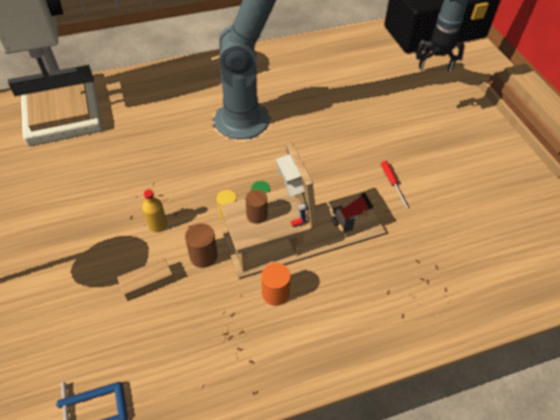

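View pics/top0.png

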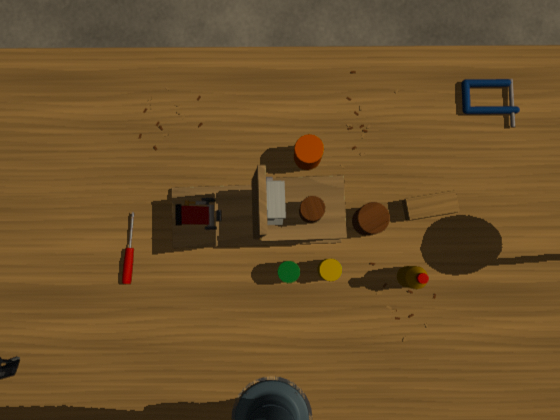

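Candidates for the blank: brown on the bed (scene 256,206 / top 313,208), larger brown on the bench (scene 201,245 / top 370,218), orange (277,285), green and yellow discs. The smaller brown one on the bed fits the description. I'll confirm this in an enlarged crop and read the jig corners there too.

```bash
python3 - <<'E'
from h import *
a=cv2.imread('pics/top0.png')[150:260,160:400]; b=cv2.imread('pics/scene0.png')[140:285,180:400]
a=cv2.resize(a,(800,367),interpolation=3); b=cv2.resize(b,(800,527),interpolation=3)
a=cv2.convertScaleAbs(a,alpha=2.0); cv2.imwrite('pics/cropT.png',a);cv2.imwrite('pics/cropS.png',b)
E
```

```text
(no output)
```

View pics/cropT.png

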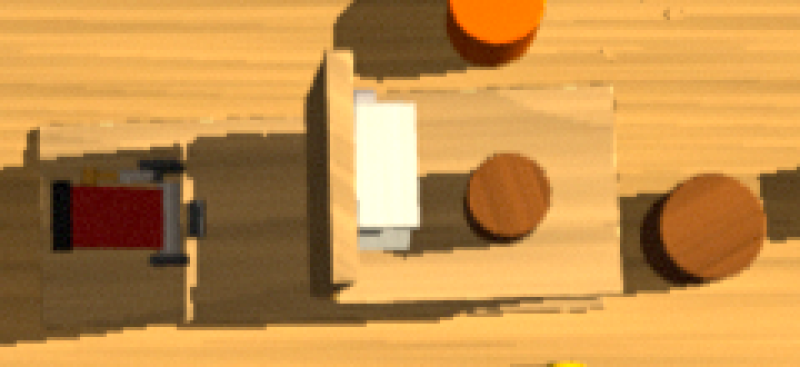

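View pics/cropS.png

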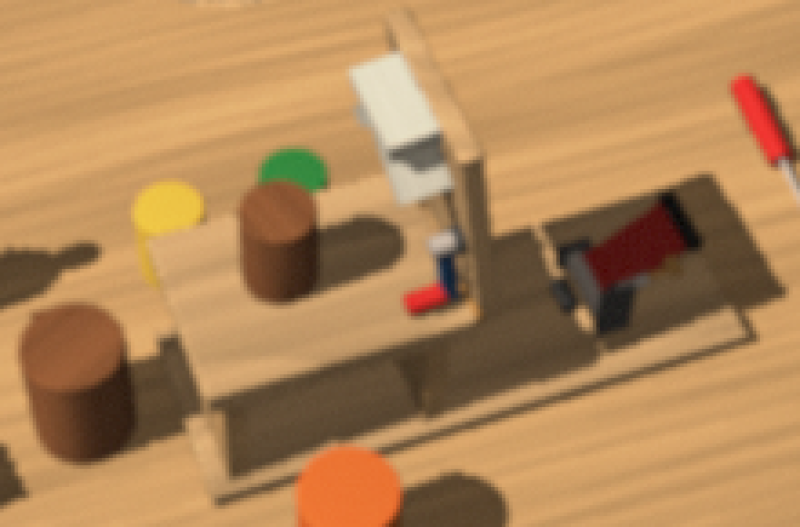

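Confirmed: the small brown cylinder stands on the bed and the bigger brown one on the bench, so the bed one is the blank. The leg is folded and the leaf is up. The gate post (red) is at the far +x side. Next I fit the jig pose from the corners.

```bash
cat > fit.py <<'E'
from h import *
from scipy.optimize import least_squares
lt=[0,.14+.094*np.cos(.611),.03+.094*np.sin(.611)]
obs=[('top',(343.9,176.1),[.08,-.217,.15]),('top',(346.3,238.2),[-.08,-.217,.15]),('top',(172,188.4),[.085,.25,.018]),('top',(178.6,214.5),lt),
('scene',(237.2,251.4),[.08,-.217,.15]),('scene',(221.3,204.6),[-.08,-.217,.15]),('scene',(384.9,227.5),[.085,.25,.018]),('scene',(240,278.3),[.085,-.22,0]),('scene',(367,201),lt)]
def W(p,P):
    c,s=np.cos(p[2]),np.sin(p[2]); P=np.atleast_2d(P); return np.c_[p[0]+c*P[:,0]-s*P[:,1],p[1]+s*P[:,0]+c*P[:,1],P[:,2]]
f=lambda p:np.concatenate([proj(n,W(p,P))[0]-px for n,px,P in obs])
r=least_squares(f,[.55,0,0],loss='soft_l1')
p=r.x; print('jig',p.round(4)); print(f(p).reshape(-1,2).round(1))
b=atz('top',(312.7,208.2),.23); print('blank',b)
bs=tri(('top',(312.7,208.2)),('scene',(180+278/3.636,140+209/3.636))); print('blanktop tri',bs)
c,s=np.cos(p[2]),np.sin(p[2]); d=b[:2]-p[:2]; print('blank in jig',c*d[0]+s*d[1],-s*d[0]+c*d[1])
print('leaf fit')
for th in (1.68,1.72,1.76,1.8,1.85):
    P=W(p,[0,.185*np.cos(th)-.0395*np.sin(th),.15+.185*np.sin(th)+.0395*np.cos(th)]); print(th,P.round(3),proj('top',P).round(),proj('scene',P).round())
E
python3 fit.py; grep -n . /dev/null; python3 -c "
from bench import *
print(read_tcp_rot(),read_qpos())"
```

```text
jig [0.553  0.0267 0.0308]
[[-0.5 -0.9]
 [ 0.2  0.1]
 [-1.  -0.6]
 [-0.4  0.8]
 [-0.4 -2.4]
 [-1.2 -0.1]
 [ 0.8  3.2]
 [-0.9  0.9]
 [-0.2 -1.4]]
blank [ 0.54698726 -0.10375775  0.23      ]
blanktop tri [ 0.54732996 -0.1035478   0.22788123]
blank in jig -0.01005762150847826 -0.13019723536151437
leaf fit
1.68 [[ 0.555 -0.033  0.33 ]] [[283. 200.]] [[283. 168.]]
1.72 [[ 0.555 -0.04   0.327]] [[286. 200.]] [[280. 169.]]
1.76 [[ 0.555 -0.047  0.324]] [[289. 200.]] [[278. 171.]]
1.8 [[ 0.556 -0.054  0.321]] [[292. 200.]] [[275. 172.]]
1.85 [[ 0.556 -0.062  0.317]] [[296. 200.]] [[272. 174.]]
[ 1.69548033e-01  9.85521924e-01  2.05800265e-05 -3.35466897e-05] [-1.32783064  0.3828491   0.04390345  1.59786705 -0.01795245  1.16123601
 -0.04989886]
```

```bash
cat > j.py <<'E'
from h import *
from scipy.spatial.transform import Rotation as R
JP=np.array([.553,.0267,.0308])
RJ=R.from_euler('z',JP[2])
def w(P): return RJ.apply(P)+[JP[0],JP[1],0]
def inj(P): return RJ.inv().apply(np.asarray(P)-[JP[0],JP[1],0])
def ori(yaw,tilt=0,sgn=1):
    """tool x along jig direction yaw (0=jig +y, + ccw), tilt: tool z leans toward that direction reversed"""
    a=tilt; z=np.array([0,-np.sin(a),-np.cos(a)]); y=np.array([sgn,0,0.]); x=np.cross(y,z)
    return (RJ*R.from_euler('z',yaw)*R.from_matrix(np.c_[x,y,z])).as_quat()
def go(P,q,speed=None):
    if speed: movel(list(w(np.array(P,float))),list(q),speed=speed)
    else: move_ptp(list(w(np.array(P,float))),list(q))
E
cat > s1.py <<'E'
from j import *
import sys
sg=int(sys.argv[1])
def leg(phi,gap=0):
    e=.611+phi; C=np.array([-.003,.14+.094*np.cos(e),.03+.094*np.sin(e)])
    a=max(0,(np.pi/2-e)*.6); n=np.array([0,-np.cos(a),np.sin(a)]); z=np.array([0,-np.sin(a),-np.cos(a)])
    return C-(.019+gap)*n-.007*z, ori(0,a,sg)
P,q=leg(0,.03)
for g in (P,): 
    for s in (1,-1): print(s,inverse_kinematics(list(w(P)),list(ori(0,.57,s))))
if len(sys.argv)>2: sys.exit()
move_gripper(0.0)
go(P+[0,.02,.08],q); go(P,q,.2); print('f0',read_ft_force().round(1))
for phi in (0,.2,.4,.6,.8,.95,1.03):
    P,q=leg(phi); go(P,q,.1); print(phi,read_ft_force().round(1),(inj(read_eef_pos())-P).round(4))
pause(.3); print(read_ft_force().round(1),read_time_s())
go(P+[0,.04,0],q,.2); go(P+[0,.06,.15],q,.3)
save('scene','s1.png'); save('top','t1.png')
for n in ('scene','top'): print([(np.round(d['at'],1),round(d['confidence'],2)) for d in tip_of(n,'leg_tip')])
for ph in (0,1.1):
    e=.611+ph; C=w([0,.14+.094*np.cos(e),.03+.094*np.sin(e)]); print(ph,proj('scene',C),proj('top',C))
print(read_time_s())
E
python3 s1.py 1 x
```

```text
1 [-1.09439973  0.79237819  0.47267513  1.60307857  0.12099438  1.17243931
 -0.72467877]
-1 [-0.72513927  0.73708388 -0.04703304  1.58181921  0.46619617  1.26634499
  2.16305607]
```

```bash
python3 s1.py 1; python3 - <<'E'
import cv2
b=cv2.imread('pics/s1.png')[140:285,180:400]
cv2.imwrite('pics/s1c.png',cv2.resize(b,(800,527),interpolation=3))
E
```

```text
1 [-1.09439973  0.79237819  0.47267513  1.60307857  0.12099438  1.17243931
 -0.72467877]
-1 [-0.72513927  0.73708388 -0.04703304  1.58181921  0.46619617  1.26634499
  2.16305607]
f0 [0.2 0.3 0.1]
0 [ 2.3  2.3 -2.6] [0.001  0.0002 0.0009]
0.2 [ 0.1  2.1 -3.1] [ 0.001  -0.0001  0.0007]
0.4 [ 0.5  2.6 -1.1] [ 0.0005 -0.0002 -0.0002]
0.6 [ 1.5  1.1 -0.2] [-0.0001 -0.0007 -0.0007]
0.8 [ 0.1 -0.7 -0.7] [-0.0005 -0.0005 -0.0009]
0.95 [ 0.6  1.  -0.5] [-0.0004  0.0001 -0.0008]
1.03 [-0.5  0.3 -0.4] [-0.0004  0.0012 -0.0006]
[-0.3 -0.3  0.1] 6.7
[(array([342.2, 199.2]), 0.76), (array([298.8, 238.4]), 0.47)]
[(array([210.4, 210.9]), 0.74)]
0 [[366.8243173  199.58944307]] [[178.22632099 215.30255691]]
1.1 [[341.0731339  199.34523491]] [[210.02667282 212.56363742]]
7.9083
```

View pics/s1c.png

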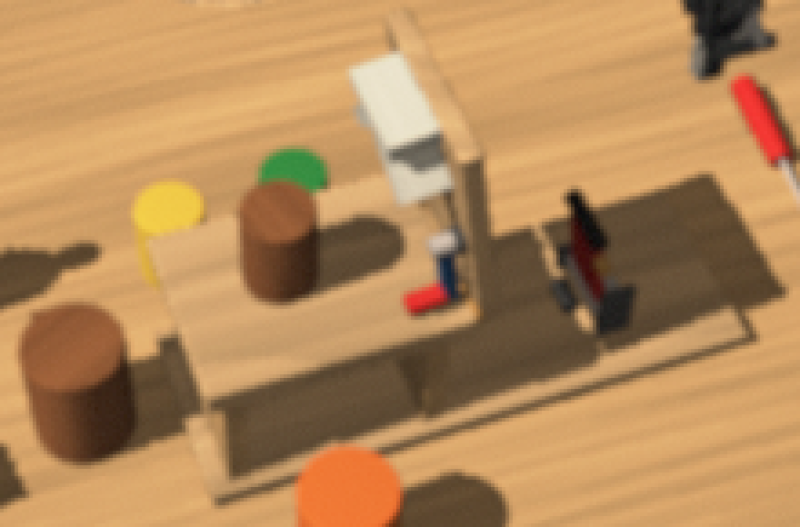

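The leg is locked: its tip shows at scene (342,199), against a predicted (341,199). Now I fold the leaf.

```bash
cat > s2.py <<'E'
from j import *
q=ori(0,0,1)
def tr(th,gap=0,low=0):
    y=.185*np.cos(th)-.0395*np.sin(th); z=.15+.185*np.sin(th)+.0395*np.cos(th)
    return np.array([0,y-.011-gap,z+.019-low])
P=inj(read_eef_pos()); go([P[0],P[1],.45],q,.3)
A=tr(1.75,.05,.012)
go([0,A[1],.45],q,.3); go(A,q,.3); print(read_ft_force().round(1))
for th in (1.7,1.55,1.4,1.25,1.1,.95,.85):
    go(tr(th,0,.012 if th>1.5 else .006),q,.12); print(th,read_ft_force().round(1))
P=inj(read_eef_pos()); go(P+[0,-.05,.08],q,.25)
pause(1.0)
for n in ('scene','top'):
    im=save(n,n[0]+'2.png')
    for t in ('leaf_edge','v_seat','gate_post','blank_center'):
        print(n,t,[(np.round(d['at'],1).tolist(),round(d['confidence'],2)) for d in tip_of(n,t)][:3])
for nm,P in (('edge',[0,.185,.1895]),('seat',[0,.12,.19]),('post',[.06,.0175,.185])): print(nm,proj('scene',w(P)).round(1),proj('top',w(P)).round(1))
print(read_time_s(),inj(read_eef_pos()))
a=cv2.imread('pics/s2.png')[140:285,180:400]; cv2.imwrite('pics/s2c.png',cv2.resize(a,(800,527),interpolation=3))
E
python3 s2.py
```

```text
[ 0.8 -0.7  1.4]
1.7 [-0.4 -0.3  0.9]
1.55 [ 0.5 -0.4  0.1]
1.4 [-0.4 -0.2  0.2]
1.25 [-0.  -0.3 -0.1]
1.1 [ 0.2 -0.2 -0. ]
0.95 [ 0.1  0.1 -0.1]
0.85 [0.2 0.3 0.2]
scene leaf_edge []
scene v_seat [([335.0, 178.2], 0.58)]
scene gate_post [([315.0, 210.9], 0.55)]
scene blank_center [([255.6, 210.4], 0.82), ([229.0, 206.7], 0.75), ([274.5, 282.3], 0.68)]
top leaf_edge [([185.5, 208.4], 0.79), ([253.6, 184.6], 0.44)]
top v_seat [([418.2, 278.2], 0.16)]
top gate_post [([254.4, 185.7], 0.46)]
top blank_center [([369.0, 219.6], 0.97), ([329.2, 270.9], 0.69), ([312.7, 208.8], 0.68)]
edge [[362.  179.5]] [[182.1 210.6]]
seat [[341.3 185.3]] [[208.8 209.6]]
post [[316.  211.9]] [[250.3 184.1]]
15.375 [-0.00053487  0.03272634  0.40740645]
```

View pics/s2c.png

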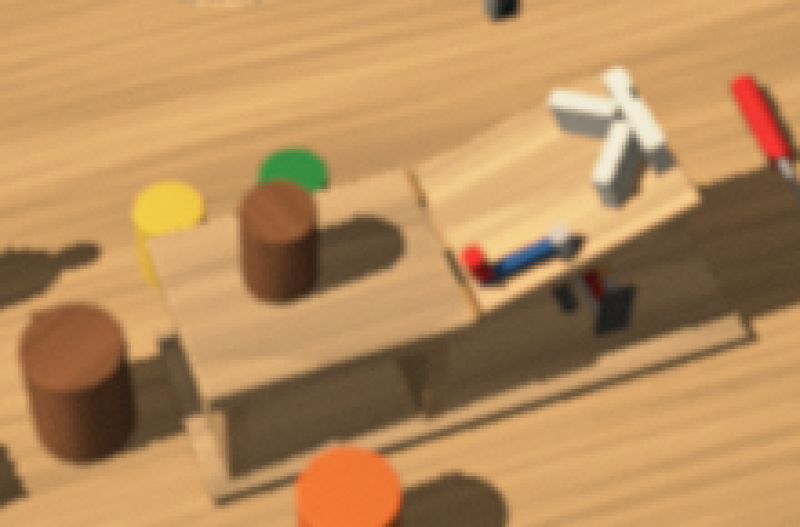

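```bash
cat > s3a.py <<'E'
from j import *
print(read_qpos().round(2))
for y in (np.pi/2,-np.pi/2):
    for P in ([-.01,-.13,.215],[0,.115,.215],[.084,.0175,.194]):
        s=inverse_kinematics(list(w(P)),list(ori(y))); print(round(y,2),P,None if s is None else np.round(s,2))
save('scene','s3.png'); 
for n in ('scene','top'):
    if n=='top': save('top','t3.png')
    for t in ('leaf_edge','v_seat','gate_post'):
        print(n,t,[(np.round(d['at'],1).tolist(),round(d['confidence'],2)) for d in tip_of(n,t)][:2])
ab=[cv2.imread(f'pics/{k}.png')[140:285,180:400] for k in ('s2','s3')]; print(cv2.absdiff(*ab).max())
E
python3 s3a.py
```

```text
[-0.67  0.1   0.53  1.64 -0.05  1.42 -0.1 ]
1.57 [-0.01, -0.13, 0.215] [-0.34  0.26  0.53  1.88 -0.15  1.04  1.85]
1.57 [0, 0.115, 0.215] [-0.63  0.27  0.35  1.85 -0.11  1.04  1.37]
1.57 [0.084, 0.0175, 0.194] [-0.43  0.43  0.38  1.69 -0.18  1.05  1.6 ]
-1.57 [-0.01, -0.13, 0.215] [-0.52  0.3   0.74  1.89 -0.23  1.04 -1.22]
-1.57 [0, 0.115, 0.215] [-0.81  0.29  0.57  1.86 -0.18  1.04 -1.71]
-1.57 [0.084, 0.0175, 0.194] [-0.65  0.48  0.66  1.7  -0.33  1.07 -1.42]
scene leaf_edge [([359.3, 175.3], 0.84)]
scene v_seat [([342.4, 181.6], 0.71), ([141.3, 282.4], 0.24)]
scene gate_post [([317.6, 211.7], 0.78)]
top leaf_edge [([184.4, 207.1], 0.9), ([251.1, 183.3], 0.33)]
top v_seat []
top gate_post [([251.9, 184.3], 0.35)]
174
```

```bash
cat > s3b.py <<'E'
from j import *
q=ori(np.pi/2); B=np.array([-.010,-.130,.215])
go(B+[0,0,.10],q); move_gripper(.085); go(B+[0,0,.0],q,.2); print(read_ft_force().round(1))
move_gripper(.05,20); print('gap',read_finger_gap(),read_ft_force().round(1),inj(read_eef_pos()).round(4),read_time_s())
save('scene','s4.png'); print([(np.round(d['at'],1).tolist(),round(d['confidence'],2)) for t in ('leaf_edge','v_seat','gate_post') for d in tip_of('scene',t)[:1]])
save('top','t4.png'); print([(np.round(d['at'],1).tolist(),round(d['confidence'],2)) for t in ('leaf_edge','gate_post') for d in tip_of('top',t)[:1]])
a=cv2.resize(cv2.imread('pics/s4.png')[130:260,220:400],(800,578),interpolation=3)
# predicted level leaf outline
for x,y,z in ((.075,.003,.15),(.075,.19,.15),(-.075,.19,.15),(-.075,.003,.15),(0,.185,.1895),(.04,.185,.1895),(-.04,.185,.1895)):
    u,v=(proj('scene',w([x,y,z]))[0]-[220,130])*800/180; cv2.circle(a,(int(u),int(v)),4,(255,0,255),-1)
cv2.imwrite('pics/s4c.png',a)
E
python3 s3b.py
```

```text
[-0.2 -0.  -0.9]
gap 0.05935153339902791 [-0.5  1.   5.9] [-0.0085 -0.1302  0.217 ] 19.2167
[([359.2, 185.0], 0.84), ([342.2, 186.2], 0.64), ([316.3, 212.4], 0.78)]
[([182.3, 212.3], 0.98), ([250.4, 185.6], 0.63)]
```

View pics/s4c.png

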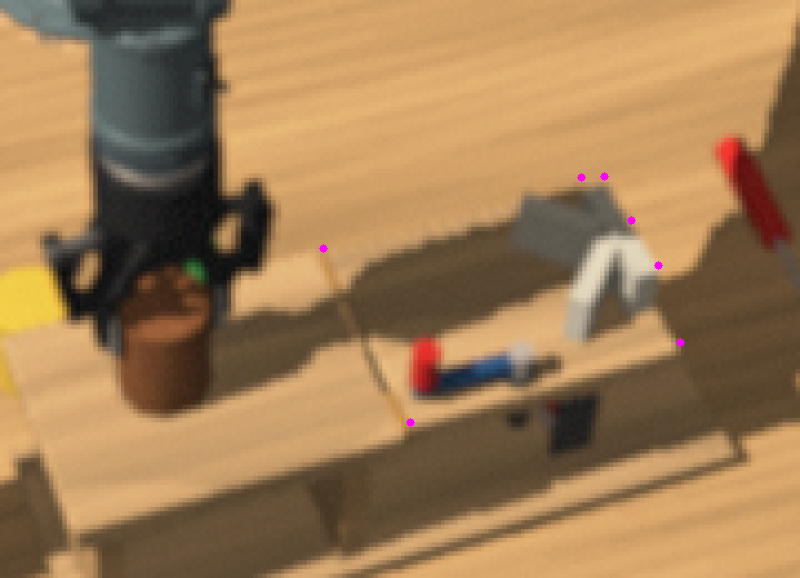

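```bash
cat > s3c.py <<'E'
from j import *
q=ori(np.pi/2)
go([-.009,-.130,.2165],q,.05); print(read_ft_force().round(1))
for P in ([-.003,-.03,.2165],[0,.05,.2165],[0,.108,.2165]):
    go(P,q,.08); print(P,read_ft_force().round(1),read_finger_gap())
go([0,.108,.215],q,.05)
move_gripper(.08); P=inj(read_eef_pos()); go(P+[0,0,.09],q,.25)
move_gripper(0); q0=ori(0)
go([0,.045,.30],q0); go([0,.045,.194],q0,.25); f0=read_ft_force()
y=.06
go([0,y,.194],q0,.08)
while y<.088:
    y+=.0015; go([0,y,.194],q0,.03); f=read_ft_force()-f0
    F=RJ.inv().apply(f); 
    if y>.07: print(round(y,4),F.round(1))
    if F[1]<-6: break
go([0,y-.02,.194],q0,.1); go([0,.045,.30],q0,.3)
go([.0,-.06,.32],ori(np.pi/2))
print(read_time_s())
for n in ('top','scene'):
    save(n,n[0]+'5.png'); print([(np.round(d['at'],1).tolist(),round(d['confidence'],2)) for t in ('blank_center',) for d in tip_of(n,t)[:4]],proj(n,w([0,.12,.19])),proj(n,w([0,.12,.23])))
a=cv2.imread('pics/t5.png')[160:250,160:310]; a=cv2.resize(cv2.convertScaleAbs(a,alpha=1.8),(800,480),interpolation=3)
for x,y,z in ((0,.12,.23),(0.03,.12,.23),(-.03,.12,.23),(0,.09,.23)):
    u,v=(proj('top',w([x,y,z]))[0]-[160,160])*800/150; cv2.circle(a,(int(u),int(v)),3,(255,0,255),-1)
cv2.imwrite('pics/t5c.png',a)
E
python3 s3c.py
```

```text
[ 0.4 -0.2  4. ]
[-0.003, -0.03, 0.2165] [ 0.7 -3.5  4.3] 0.05917781260589083
[0, 0.05, 0.2165] [-0.1 -2.2  3.5] 0.05911896796845623
[0, 0.108, 0.2165] [ 0.8 -1.   4.1] 0.05900001601095289
0.0705 [-1.4 -2.1 -0.6]
0.072 [-0.9 -1.9 -0.9]
0.0735 [-1.7 -0.8 -0.2]
0.075 [-0.5 -1.3 -0.2]
0.0765 [-0.2 -1.4 -0.7]
0.078 [ 0.1 -3.7 -0.2]
0.0795 [ 0.8 -5.5  0. ]
0.081 [ 1.9 -7.  -1.1]
33.1583
[([306.7, 151.6], 0.85), ([367.1, 218.7], 0.68), ([332.0, 268.2], 0.56)] [[208.78636094 209.64837136]] [[206.23216612 207.80628926]]
[([274.5, 282.2], 0.97), ([205.3, 247.9], 0.78), ([259.6, 195.5], 0.65), ([340.3, 190.4], 0.56)] [[341.33739819 185.25732725]] [[342.85446549 175.95752049]]
```

View pics/t5c.png

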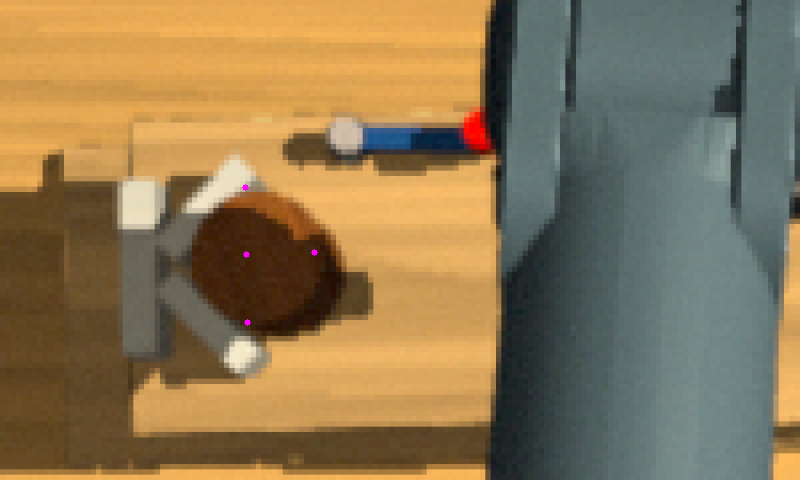

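The blank is seated between both V arms (arm tips at crop (235,165) and (243,355), disc centre about (250,258)), and force built up at the expected place. Now the gate.

```bash
cat > s4.py <<'E'
from j import *
def gp(g,gap=0):
    c=np.array([.06-.065*np.sin(g),.0825-.065*np.cos(g),.195]); d=np.array([-np.cos(g),np.sin(g),0])
    return c-(.020+gap)*d, ori(np.pi/2-g)
P,q=gp(0,.015); go(P+[0,0,.12],q); go(P,q,.25); f0=read_ft_force(); print(f0.round(1))
for g in np.r_[0:1.5:.15,1.5]:
    P,q=gp(g); go(P,q,.1); print(round(g,2),RJ.inv().apply(read_ft_force()-f0).round(1),end=' ')
e=0
while e<.008:
    e+=.001; P,q=gp(np.pi/2,.003-e); go(P,q,.03); F=RJ.inv().apply(read_ft_force()-f0); print('\n',round(e,4),F.round(1),end='')
    if F[1]<-7: break
go(P+[0,-.025,0],q,.1); P=inj(read_eef_pos()); go(P+[0,0,.1],q,.3); go([0,-.12,.33],q)
print(read_time_s(),read_ft_force().round(1))
for n in ('top','scene'):
    save(n,n[0]+'6.png'); print([(np.round(d['at'],1).tolist(),round(d['confidence'],2)) for t in ('gate_post','blank_center') for d in tip_of(n,t)[:4]],proj(n,w([-.005,.0825,.185])))
a=cv2.imread('pics/t6.png')[160:250,160:310]; a=cv2.resize(cv2.convertScaleAbs(a,alpha=1.6),(500,300),interpolation=3)
b=cv2.resize(cv2.imread('pics/s6.png')[140:240,280:410],(390,300),interpolation=3)
cv2.imwrite('pics/c6.png',np.hstack([a,b])[:, :800] if False else cv2.resize(np.hstack([a,b]),(800,270)))
E
python3 s4.py
```

```text
[0.7 0.4 1.1]
0.0 [-1.2 -0.9 -1.1] 0.15 [-0.5 -1.4 -0.8] 0.3 [-0.7 -0.5 -1.4] 0.45 [ 0.  -0.5 -1.2] 0.6 [-1.2 -0.5 -1.3] 0.75 [-0.7 -1.1 -0.6] 0.9 [-0.9 -1.  -0.6] 1.05 [-1.2 -0.1 -0.6] 1.2 [-1.3 -0.2 -0.6] 1.35 [-1.   0.4 -0.6] 1.5 [-0.8 -0.4 -2.3] 
 0.001 [ 0.6 -2.4 -0.8]
 0.002 [ 0.3 -4.4 -0.3]
 0.003 [ 0.7 -5.1 -1.6]
 0.004 [ 1.4 -6.8 -0.4]
 0.005 [-0.  -7.4 -0.2]40.6833 [-0.3  1.2 -0.3]
[([226.0, 211.4], 0.56), ([181.9, 210.9], 0.39), ([369.1, 219.5], 0.93), ([209.1, 211.4], 0.88), ([306.5, 149.4], 0.55)] [[224.47822595 211.34863396]]
[([328.6, 187.3], 0.75), ([258.5, 192.4], 0.78), ([202.6, 242.7], 0.76), ([277.4, 285.5], 0.71)] [[328.33871651 188.52455719]]
```

View pics/c6.png

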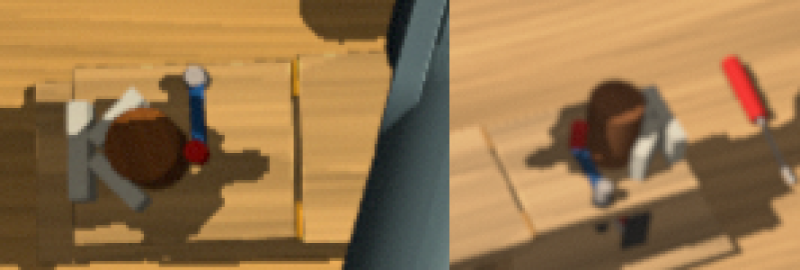

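Gate shut. The network puts the blank about 2 px (4 mm) off in x, so I take a close look with the wrist camera before handing in.

```bash
cat > s5.py <<'E'
from j import *
K,T=cam('wrist'); C=-T[:3,:3].T@T[:3,3]; Rt=R.from_quat(read_tcp_rot()); off=Rt.inv().apply(C-read_eef_pos()); ax=Rt.inv().apply(T[2,:3])
print('cam in tool',off.round(3),ax.round(3))
q=ori(0); Rq=R.from_quat(q); d=Rq.apply(ax); o=Rq.apply(off)
tgt=w([0,.12,.2]); Cw=tgt-d*(.25/abs(d[2])); P=Cw-o; print(P.round(3),inj(P).round(3))
move_ptp(list(P),list(q)); pause(.3)
save('wrist','w7.png'); print(read_time_s())
a=cv2.imread('pics/w7.png')
t=np.linspace(0,2*np.pi,60)
for z,col in ((.23,(255,0,255)),(.15,(255,255,0))):
    for u,v in proj('wrist',w(np.c_[.03*np.cos(t),.12+.03*np.sin(t),0*t+z])): cv2.circle(a,(int(u),int(v)),1,col,-1)
for s in (-1,1):
    # V face plane: apex at y=.12+.03*sqrt2
    ap=.12+.03*2**.5
    L=proj('wrist',w([[0,ap,.19],[s*.04,ap-.04,.19]])).astype(int); cv2.line(a,tuple(map(int,L[0])),tuple(map(int,L[1])),(0,255,0),1)
for P in ([-.04,.185,.1895],[.04,.185,.1895],[-.075,.19,.15],[.075,.19,.15],[.06,.0825,.171],[-.005,.0825,.20]):
    u,v=proj('wrist',w(P))[0]; cv2.circle(a,(int(u),int(v)),3,(0,0,255),-1)
cv2.imwrite('pics/w7c.png',cv2.convertScaleAbs(cv2.resize(a,(800,600)),alpha=1.3))
E
python3 s5.py
```

```text
cam in tool [ 0.082 -0.001 -0.123] [-0.32   0.     0.947]
[0.55  0.149 0.327] [0.001 0.122 0.327]
42.2917
```

View pics/w7c.png

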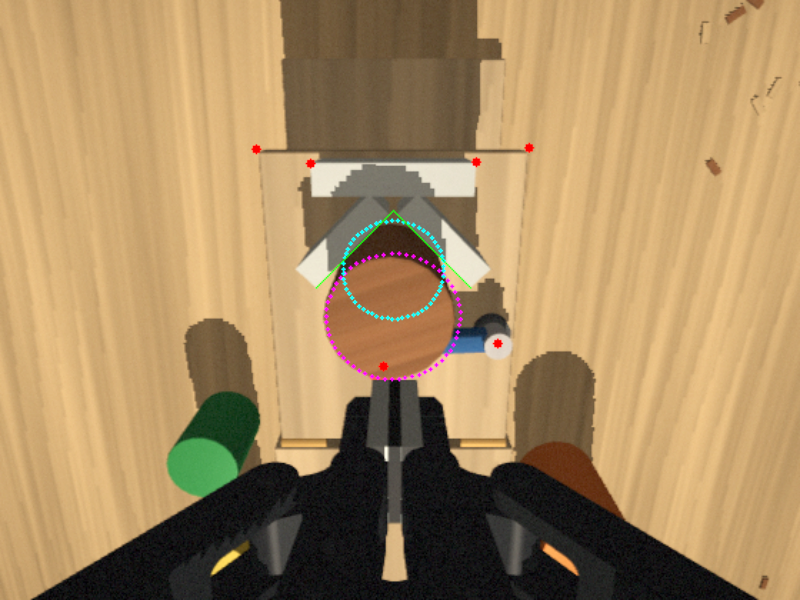

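```bash
python3 - <<'E'
import cv2,numpy as np
a=cv2.imread('pics/w7.png')[95:275,195:365]
cv2.imwrite('pics/w7z.png',cv2.convertScaleAbs(cv2.resize(a,(566,600),interpolation=2),alpha=2.0))
E
```

```text
(no output)
```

View pics/w7z.png

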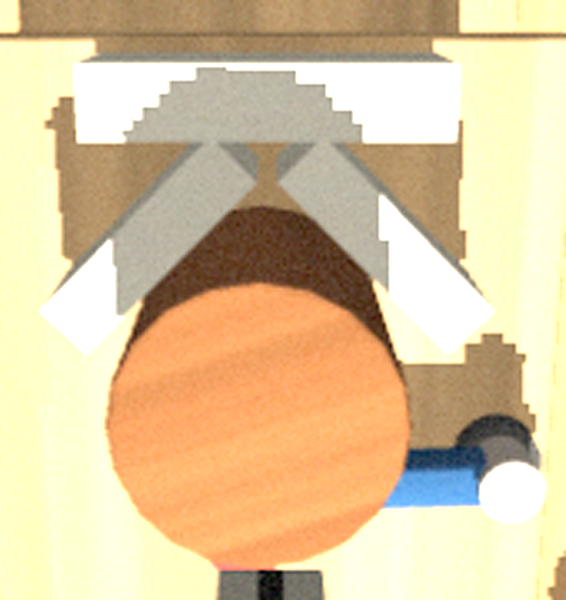

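The V centreline is at zoomed column 267, but the blank's top centre is at 258. It is about 1.5 mm off towards -x, touching the left face, with a gap on the right. I'll centre it with the jaws across x while pressing lightly into the V, balancing the side force.

```bash
cat > s6.py <<'E'
from j import *
q=ori(0); z=.217
P0=read_eef_pos(),read_tcp_rot()
move_gripper(.085); go([0,.119,z],q,.2); f0=read_ft_force()
move_gripper(.05,20); g=lambda: RJ.inv().apply(read_ft_force()-f0)
print(read_finger_gap(),g().round(1),inj(read_eef_pos()).round(4))
x,y=0,.119
for k in range(16):
    F=g()
    if F[1]>-7: y+=.001
    elif abs(F[0])>1.5: x+=.0007*np.sign(F[0])
    else: break
    go([x,y,z],q,.03); pause(.1); print(round(x,4),round(y,4),g().round(1))
move_gripper(.08); print(inj(read_eef_pos()).round(4)); P=inj(read_eef_pos()); go([P[0],P[1],.327],q,.2)
move_gripper(0); movel(list(P0[0]),list(P0[1]),speed=.1); pause(.2); save('wrist','w8.png'); print(read_time_s())
a=cv2.imread('pics/w8.png')[95:275,195:365]
cv2.imwrite('pics/w8z.png',cv2.convertScaleAbs(cv2.resize(a,(566,600),interpolation=2),alpha=2.0))
E
python3 s6.py
```

```text
0.058908601331761415 [-2.3 -0.8  5.6] [0.0007 0.1193 0.2188]
0 0.12 [-2.3 -1.7  6. ]
0 0.121 [-2.4 -4.2  7.7]
0 0.122 [-2.7 -3.5  6.7]
0 0.123 [-3.8 -4.   6.9]
0 0.124 [-2.4 -5.5  7.2]
0 0.125 [-2.3 -5.7  7. ]
0 0.126 [-2.7 -7.1  7.5]
-0.0007 0.126 [-1.5 -5.7  6.4]
-0.0007 0.127 [-1.4 -7.6  7.1]
[-0.0008  0.128   0.2169]
49.55
```

View pics/w8z.png

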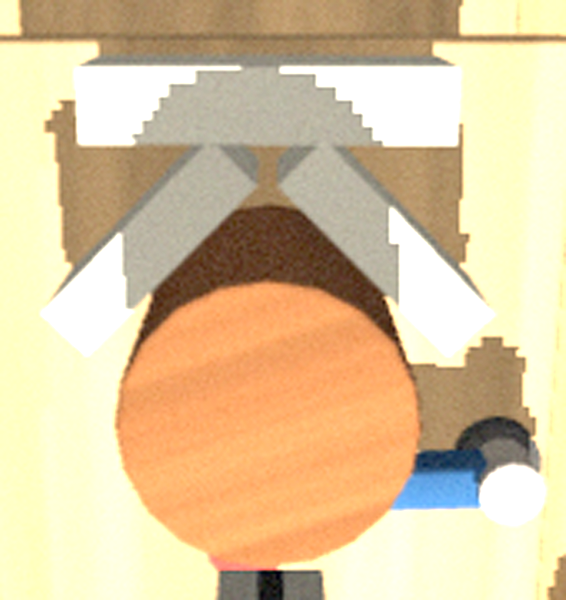

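The blank is now centred: disc columns 117–418 give a centre of 267.5, against 267 for the V, with symmetric contact. It may have kept the gate from closing fully before, so I press the gate shut once more, check it numerically, and hand in.

```bash
cat > s7.py <<'E'
from j import *
P0=read_eef_pos(),read_tcp_rot()
q=ori(0); g=np.array([-.006,.0825-.020,.195])
go(inj(P0[0])*[1,0,1]+[0,.04,0],q,.3); go(g+[0,-.02,0],q,.25); f0=read_ft_force(); d=-.004
while d<.008:
    go(g+[0,d,0],q,.04); F=RJ.inv().apply(read_ft_force()-f0); print(round(d,3),F.round(1),inj(read_eef_pos()).round(4)[1])
    if F[1]<-9: break
    d+=.001
go(g+[0,-.025,0],q,.1); go(g+[0,-.025,.12],q,.3); movel(list(P0[0]),list(P0[1]),speed=.25); pause(.2)
save('wrist','w9.png'); print(read_time_s())
def bar(n):
    a=cv2.imread(n); h=cv2.cvtColor(a,cv2.COLOR_BGR2HSV); m=cv2.inRange(h,(95,120,40),(125,255,255)); m[:225]=0; m[260:]=0;m[:,:300]=0;m[:,345:]=0
    ys=[(c,np.where(m[:,c])[0]) for c in range(300,345)]; ys=[(c,r.max(),r.min()) for c,r in ys if len(r)>4]; ys=np.array(ys); return np.polyfit(ys[:,0],ys[:,1],1).round(3),ys[:,1].mean(),len(ys)
def disc(n):
    a=cv2.imread(n); h=a[:,:,2].astype(int)-a[:,:,0]; r=[np.where(h[k,200:340]>45)[0] for k in (215,)]; g=cv2.GaussianBlur(cv2.cvtColor(a,cv2.COLOR_BGR2GRAY),(3,3),0)
    c=cv2.HoughCircles(g,cv2.HOUGH_GRADIENT,1,100,param1=80,param2=15,minRadius=40,maxRadius=50); return None if c is None else c[0][:3].round(1).tolist()
for n in ('w7','w8','w9'): print(n,bar(f'pics/{n}.png'),disc(f'pics/{n}.png'))
for an in (np.pi/2,np.pi/2-.05):
    e=proj('wrist',w([[.06-r*np.sin(an)+.006*0,.0825-r*np.cos(an)-.006,.171] for r in (.012,.032)])); print('pred slope',an,(e[1]-e[0])[1]/(e[1]-e[0])[0],e[0])
E
python3 s7.py
```

```text
-0.004 [ 0.7  0.5 -0.2] 0.0589
-0.003 [ 0.2 -0.5 -0.2] 0.0593
-0.002 [-0.3 -0.4 -0.6] 0.0605
-0.001 [-0.7 -0.6 -0.8] 0.0612
0.0 [ 0.1 -2.4 -0.8] 0.0616
0.001 [-0.4 -4.9 -1.1] 0.062
0.002 [-1.5 -6.3  0.6] 0.0621
0.003 [-1.6 -6.8  1. ] 0.0621
0.004 [ -1.3 -10.1   0.2] 0.0622
54.925
w7 (array([-1.16000e-01,  2.82498e+02]), np.float64(244.76923076923077), 26) [[272.5, 222.5, 43.599998474121094]]
w8 (array([-1.00000e-01,  2.78333e+02]), np.float64(245.58333333333334), 24) [[274.5, 218.5, 46.0]]
w9 (array([-1.38000e-01,  2.88419e+02]), np.float64(243.0), 24) [[275.5, 216.5, 46.0]]
pred slope 1.5707963267948966 -0.004628522465668423 [334.25131053 245.37722565]
pred slope 1.5207963267948965 -0.050348525117303124 [334.23638029 246.0413145 ]
```

```bash
python3 -c "
from bench import *
print(read_ft_force().round(1),read_eef_pos().round(3)); print(sign_off())"
```

```text
[-0.3 -0.6  0.8] [0.55  0.146 0.327]
the job is handed in; nothing more can be done
None
```

The job is done and handed in at about 55 s of the 72 s allowed, with the gripper clear of everything.

- **Leg:** I swung it up with at most about 4 N on the tool. Its tip was then seen at scene (342,199), against (341,199) predicted for the locked position.
- **Leaf:** I folded it over, and it came down level on the leg. Its outline matched the predicted level one to about 1–2 px, although the network's leaf-edge point was about 5 px off the prediction.
- **Blank:** I gripped the small brown blank on the bed, slid it across the leaf and pushed it into the V. A close look then showed it about 1.5 mm off to one side, resting on one face only. I re-centred it in the V with the gate already shut. The next picture showed its centre at column 267.5, against 267 for the V, with both faces touching.
- **Gate:** I swung it shut before that correction and pressed it again afterwards. It stopped hard 0.3 mm short of the expected closed position, with the force reaching 10 N.

**Checks that were not clean:**
- My image measurement of the gate bar's slope was unreliable and disagreed with the prediction for a shut gate. I relied on the hard stop instead.
- After the last gate press, the blank's fitted centre moved by 1–2 px. The camera view had also moved about that much, so I took it as noise and did not look at the picture again.
- I did not measure the glue bottle, screwdriver or offcut again. The arm was not sent near any of them.

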